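Stack a tasting bite and open the jam jar

TASK

Make up a cheese tasting on the shop's sample table: lay the rice cake flat in the middle of the round plate and the cheese round flat and centred on top of it. Then unscrew the tight lid of the square jam jar about a quarter turn anticlockwise, letting the wooden block brace the jar and keeping the jar seated in it, and when the threads let go lift the lid straight off. Finish while holding the lid level and still, a few centimetres above the jar's mouth (do not put it down or let it go), and leave the shaker, the nut jar and the spoon alone.

Things in the scene. Friction and masses are not known exactly. Their poses are not given: they have to be found in the camera images.
- rice_cake_center (a point): Centre of the puffed rice cake: a rigid flat pale disc, 60 mm in diameter, 14 mm thick, 20 g, bumpy top, lying flat on one half of the serving board. z is up through its thickness.
- cheese_center (a point): Centre of the firm cheese round: a rigid smooth pale-yellow disc, 50 mm in diameter, 14 mm thick, about 35 g, lying flat on the other half of the serving board. z is up through its thickness. Which half of the board has which disc varies.
- board: Wooden serving board, 100 mm (its x) by 180 mm (its y), 12 mm thick, fixed to the table; origin at the centre of its underside. The two discs lie about 55 mm either side of its centre along its y axis.
- plate_top (a point): Centre of the top face of the round white plate: flat all over without a rim, 150 mm in diameter, top face 12 mm above the table, 0.45 kg, standing loose to the left or right of the board.
- block: Wooden jar-opening block, fixed to the table on the other side of the board from the plate: 76 mm square, 40 mm high, with a square socket 58 mm wide whose floor is 12 mm above the table. Origin at the centre of its underside. The jar stands in the socket, which keeps it from turning.
- jar: Square glass jam jar standing in the block: body 56 mm square, 62 mm high, then a round shoulder and a neck 44 mm wide, 70 to 102 mm above its base; about 0.4 kg. Origin at the centre of its underside, z up, x and y square to its sides. It is loose in the socket: it lifts out (4 N and up) if the lid is pulled before the threads are free.
- jar_mouth (a point): Centre of the jar's mouth (rim plane), 102 mm above its underside, 114 mm above the table while the jar is seated; axes as the jar's. A springy rubber ring on the rim stays on the jar; it presses the tight lid up with about 8 N, fading to 2 N as the lid comes free.
- lid_center (a point): Centre (half-way up) of the jar's round bare-steel twist-off lid: 59 mm outside diameter, 20 mm high, 45 g, with a thin raised ridge 46 mm long across its top along its x axis; z up. Screwed tight, its centre is 107.5 mm and its lower edge 97.5 mm above the table, 15.5 mm above the neck's foot. At the start its x axis is within 6 degrees of the jar's x axis.
- jar_thread (a point): Point on the jar's axis at the thread, 93 mm above its underside. Right-hand thread for three lugs inside the lid: from above the lid unscrews anticlockwise against roughly 0.3 N m, rising 2.5 mm (it may also be held at one height). It is free after 45 to 57 degrees and meets stops beyond 92 degrees: turn it 70 to 90 degrees from the start, then lift.
- shaker: Bystander: round spice shaker with a black cap, 48 mm in diameter, 110 mm high, standing upright on the left; origin at the centre of its underside. To be left alone.
- nut_jar: Bystander: round jar of nuts with a white cap, 72 mm in diameter, 120 mm high, standing upright on the right; origin at the centre of its underside. To be left alone.
- spoon: Bystander: spoon lying on the table beyond the board, its length roughly along world y; origin near its middle, on its underside. To be left alone.
Not all that is in view belongs to the job. Several things look just like the part that bears plate_top: the one meant starts farthest from the robot's base.

How it is judged:
On the way, in this order (a step that is already met when the one before it is completed fails the run):
1. the rice cake lies flat on the middle of the plate, let go (horizontal distance between rice_cake_center and plate_top below 0.015 m and angle between rice_cake_center's own z axis and vertical below 0.15 rad and z of rice_cake_center in the frame of plate_top between 0.003 and 0.011 m and contact force between the fingers and rice_cake below 0.05 N), for 0.2 s.
2. the cheese round lies flat and centred on the rice cake, let go (horizontal distance between rice_cake_center and plate_top below 0.015 m and angle between each of rice_cake_center, cheese_center's own z axis and vertical below 0.15 rad and z of rice_cake_center in the frame of plate_top between 0.003 and 0.011 m and horizontal distance between cheese_center and rice_cake_center below 0.012 m and z of cheese_center in the frame of rice_cake_center between 0.01 and 0.018 m and contact force between the fingers and cheese below 0.05 N), for 0.2 s.
3. the lid is turned out of its threads (more than 46 degrees off the jar's axes) while the jar stays in its block (angle between the x axis of lid_center and the x axis of jar_mouth, either way round above 0.8 rad and horizontal distance between lid_center and jar_mouth below 0.02 m and z of jar_mouth in the frame of block below 0.12 m and angle between jar_mouth's own z axis and vertical below 0.1 rad), for 0.1 s.
At the end, for the whole second after the job is handed in: Rice cake flat within 15 mm of the plate's centre, cheese flat on it within 12 mm of its centre, both let go; jar upright, seated in the block; lid held still by the fingers, level within 11 degrees, its lower edge 10 to 80 mm above the rim, its centre within 25 mm of the jar's axis (all of step 2 and contact force between the fingers and rice_cake below 0.05 N and linear speed of cheese below 0.02 m/s and z of jar_mouth in the frame of block below 0.12 m and angle between jar_mouth's own z axis and vertical below 0.1 rad and z of lid_center in the frame of jar_mouth between 0.02 and 0.09 m and horizontal distance between lid_center and jar_mouth below 0.025 m and angle between lid_center's own z axis and vertical below 0.2 rad and contact force between the fingers and lid above 1 N and contact force between lid and jar below 0.05 N and contact force between lid and block below 0.05 N and linear speed of lid below 0.03 m/s); the arm keeps its last pose, push and grip.
It fails at once if the jar is pulled out of its block (lifted more than 10 mm) or tipped (z of jar_mouth in the frame of block above 0.124 m or angle between jar_mouth's own z axis and vertical above 0.2 rad).
It fails at once if the jar turns in the block (angle between the x axis of jar_mouth and the x axis of block, either way round above 0.2 rad).
It fails at once if the shaker is moved more than 30 mm (distance of shaker from where it was at the start of the episode above 0.03 m).
It fails at once if the nut jar is moved more than 30 mm (distance of nut_jar from where it was at the start of the episode above 0.03 m).
It fails at once if the spoon is moved more than 30 mm (distance of spoon from where it was at the start of the episode above 0.03 m).
It also fails if it takes over 59 s, if anything falls off the work surface, if the arm or the gripper's body presses on something with over 40 N, if the wrist force passes 120 N, or if a joint passes its speed limit or range.

ROBOT

A 6-joint arm with a two-finger parallel gripper is mounted at the origin on the work surface. World frame = base frame: x ahead of the robot, y to its left, z up, the work surface at z = 0. Lengths are in m, angles in rad, forces in N, time in s.
With the tool pointing down it reaches from about 0.375 to 0.9 m from the base axis. Payload 3.1 kg.
Tool frame: the origin (TCP) lies midway between the tips of the shut fingers; the grasp point (between the pads) lies manip.grip_depth behind it (manip.grip_depth is the distance from the TCP to the grasp point, in m); z points along the fingers, y is the direction in which the jaws open and shut (so a half turn about z gives the same grasp; the last joint's range is limited). The gripper opens to 85 mm and grips with 20 to 120 N. Pads are 22 mm wide; open, the fingers measure 114 mm over their backs; the gripper's body (76 mm by 85 mm) begins 54 mm behind the grasp point. The pads swing forward as they close: fully open they stand 13 mm farther back than shut.
Start: joints at [0.977, 0.527, 1.433, -0, 1.181, -0.178], TCP at [0.252, 0.572, 0.231] pointing down, gripper open.
Joint ranges: [-3.08, 3.08], [-0.75, 2.2], [0.22, 2.44], [-1.43, 4.57], [0, 2.65], [-2.85, 2.85]. Speed limits (rad/s): [2.79, 2.79, 3.14, 3.14, 3.14, 3.14].

INTERFACE

Orientations are given as a unit quaternion [x, y, z, w].
In Python, from station import manip, vision gives the robot as it stands.
- The arm moves only by the shell command python3 -m crank 'ROWS' [FORCE]. ROWS is JSON, a list of rows, each an object with "grip": the closure, from 0 (fully open) to 1 (shut); "offset": the shift along the tool's x, y, z in mm, a list of three; "angular": the turn, a rotation vector about the tool's x, y, z in degrees, a list of three. A call has 1 to 10 rows; each row is the pose to reach, as a shift and turn from the pose commanded when the call began, along the tool's axes at that moment; what a row does not reach only later rows make up. A row lasts 1/10 s, in which the tool goes at most 50 mm and 8.59 degrees, less where a joint would pass 70% of its speed; a pose out of reach is approached as far as the arm can. A call with a gripper value outside its range is refused whole. The fingers move at their own pace and stop on an object; FORCE is the grip in N (left out, the last holds). Time passes only in rows, so rows that repeat a pose let the fingers close. It gives the time, the measured TCP pose, the force and the opening at its end, in the units of the state.
- manip.sense(): the state, without advancing time (a new reading comes with each control period).
- vision.snapshot(name): name is "side" or "top" or "wrist"; returns a dict with "pixels" (384x512x3 uint8, red, green, blue), "intrinsics" (3x3 intrinsics, pixels), "dist" ([k1, k2, p1, p2, k3] as OpenCV has them; the pictures are not rectified), "R" (3x3) and "t" (3): a world point X has camera coordinates R X + t. Camera axes: x right, y down, z forward; pixel columns grow to the right and rows downward; lengths in m; the calibration is good to about 2 mm. A picture is of the moment at which its call begins. There is no depth.
- manip.sign_off(): hands the job in, once; it reports no verdict.
The state is a dict: "t": time; "q": joint angles; "qd": joint speeds; "tau": joint torques, N m; "tcp_pos": TCP position; "tool_rot": TCP orientation; "force": force on the tool from outside, world axes, zero at the start; "ft_torque": the same for the moment, N m; "finger_gap": opening from 0.0 (shut) to 1.0 (fully open).
Only numpy, scipy, OpenCV 4.12 (cv2) and the standard library are available. Lean on these libraries where they do the work, as an engineer would, in place of code of your own. Each camera call takes 0.05 s, during which the arm holds its last target.

## Working session

There is one attempt and no reset: what is moved stays moved. The work goes in short steps, Python scripts to look and compute and a shell command to move; the robot and the scene stay as the last step left them, time stands still between calls to the robot, and variables do not carry over. Pictures are saved under pics/ and viewed, and the job is handed in when it is done.

```bash
ls; mkdir -p pics; python3 - <<'E'
from station import manip, vision
import cv2
print(manip.sense(), manip.grip_depth)
for n in("top","side","wrist"):
    s=vision.snapshot(n); cv2.imwrite(f"pics/{n}0.png",s["pixels"][:,:,::-1]); print(n,s["intrinsics"],s["dist"],s["R"],s["t"])
E
```

```text
pics
{'t': 0.0, 'q': array([ 9.76513255e-01,  5.28471636e-01,  1.43394527e+00,  1.74389525e-05,
        1.18136487e+00, -1.78537482e-01]), 'qd': array([-0.00164127, -0.00100028, -0.00024735,  0.00075449, -0.00245719,
       -0.0003172 ]), 'tau': array([ 9.21888641e-04, -4.42344153e+01, -1.78027189e+01, -2.25807339e-04,
        8.30949488e-03,  4.05235951e-06]), 'tcp_pos': array([0.25199554, 0.5711506 , 0.23031658]), 'tool_rot': array([ 2.06382082e-01,  9.78470867e-01, -1.01081667e-03, -4.19970540e-04]), 'force': array([-0.23151069,  0.11603835,  0.06963985]), 'ft_torque': array([-0.02538289, -0.01376755, -0.09131853]), 'finger_gap': 0.9978930870467673} 0.0187
top [[448.27795275   0.         247.38693357]
 [  0.         448.27795275 189.12105165]
 [  0.           0.           1.        ]] [0.04092807 0.         0.         0.         0.        ] [[ 0.02037434 -0.99976724 -0.00709595]
 [-0.98373055 -0.01877943 -0.178666  ]
 [ 0.17849115  0.0106207  -0.98388419]] [-0.02102895  0.47060381  1.38744713]
side [[441.08363028   0.         253.12148049]
 [  0.         441.08363028 197.12722344]
 [  0.           0.           1.        ]] [-0.15839101  0.          0.          0.          0.        ] [[ 0.74335677 -0.66882689 -0.00955533]
 [-0.53320565 -0.58387654 -0.61219271]
 [ 0.40387182  0.46017255 -0.79065086]] [-0.3774441   0.29058171  1.40835422]
wrist [[337.15764241   0.         255.78986579]
 [  0.         337.15764241 189.64400406]
 [  0.           0.           1.        ]] [-0.05788472  0.          0.          0.          0.        ] [[ 0.40400804  0.91475476 -0.00111327]
 [ 0.88392585 -0.39007835  0.25790304]
 [ 0.23548377 -0.10517895 -0.96617016]] [-0.62540982 -0.03318408  0.37825171]
```

View pics/top0.png

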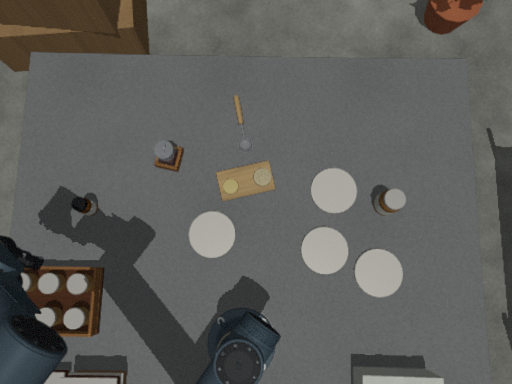

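View pics/side0.png

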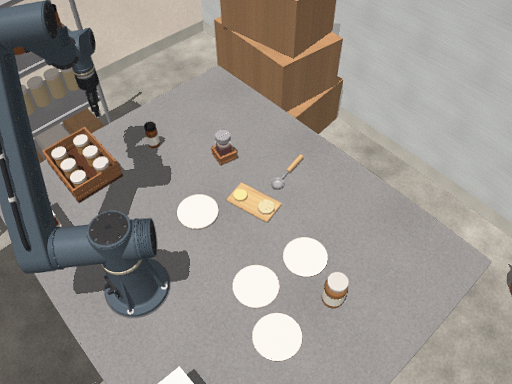

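View pics/wrist0.png

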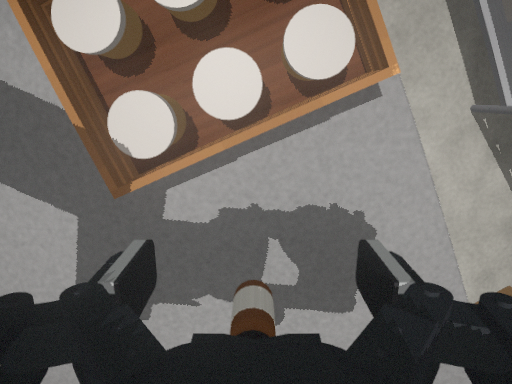

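The top view shows the block and jar at (167,153) and the board at (245,181), with the pale-yellow cheese at (231,187) and the rice cake at (262,177). Four white discs are in view. The one at (334,190) looks farthest from the base at about (240,340), and it lies on the other side of the board from the block.

```bash
cat > h.py <<'E'
import numpy as np, cv2
from station import manip, vision
from scipy.spatial.transform import Rotation as Ro
def snap(n,save=None):
    s=vision.snapshot(n)
    if save: cv2.imwrite(f"pics/{save}.png",s["pixels"][:,:,::-1])
    return s
def ray(s,u,v):
    p=cv2.undistortPoints(np.array([[[u,v]]],float),s["intrinsics"],s["dist"])[0,0]
    R,t=s["R"],s["t"]; return -R.T@t, R.T@np.array([p[0],p[1],1])
def onz(s,u,v,z):
    o,d=ray(s,u,v); return o+d*(z-o[2])/d[2]
def proj(s,X):
    r=cv2.projectPoints(np.array([X],float),cv2.Rodrigues(s["R"])[0],s["t"],s["intrinsics"],s["dist"])[0]; return r[0,0]
def cross(a,b):  # nearest point of two rays, gap
    (o1,d1),(o2,d2)=a,b; d1=d1/np.linalg.norm(d1); d2=d2/np.linalg.norm(d2)
    k=np.linalg.lstsq(np.c_[d1,-d2],o2-o1,rcond=None)[0]
    p,q=o1+k[0]*d1,o2+k[1]*d2; return (p+q)/2,np.linalg.norm(p-q)
def circ_onz(s,cnt,z): # world circle: contour onto plane, then min enclosing/ellipse
    P=np.array([onz(s,*c,z)[:2] for c in cnt.reshape(-1,2).astype(float)])
    (c,ax,a)=cv2.fitEllipse((P*1000).astype(np.float32)); return np.array(c),np.array(ax),a
E
python3 - <<'E'
from h import *
for n in("top","side"):
    s=snap(n); im=s["pixels"]; 
    hsv=cv2.cvtColor(im,cv2.COLOR_RGB2HSV)
    m=((hsv[...,2]>170)&(hsv[...,1]<40)).astype(np.uint8)
    cs,_=cv2.findContours(m,cv2.RETR_EXTERNAL,cv2.CHAIN_APPROX_NONE)
    for c in cs:
        if cv2.contourArea(c)>800: 
            r=circ_onz(s,c,.012); print(n,cv2.minEnclosingCircle(c),r, np.hypot(*r[0]))
    x0,y0,x1,y1=(140,80,290,215) if n=="top" else (200,120,310,230)
    cv2.imwrite(f"pics/{n}crop.png",cv2.resize(im[y0:y1,x0:x1,::-1],None,fx=5,fy=5,interpolation=cv2.INTER_CUBIC))
E
```

```text
top ((378.5, 272.5), 23.717182159423828) (array([ 219.22514343, -426.37167358]), array([138.6408844 , 140.43965149]), 90.60608673095703) 479.42931444359897
top ((323.9375, 250.421875), 23.211639404296875) (array([ 284.82849121, -258.9803772 ]), array([140.50610352, 141.1386261 ]), 169.4880828857422) 384.9650700761526
top ((211.56666564941406, 234.15333557128906), 22.417905807495117) (array([328.13000488,  99.89032745]), array([139.59373474, 139.87643433]), 90.32289123535156) 342.9976350110663
top ((333.4803771972656, 190.08432006835938), 22.07402229309082) (array([ 477.90368652, -290.67889404]), array([136.46961975, 139.37913513]), 173.95504760742188) 559.3622735175617
side ((276.6233825683594, 336.2662353515625), 25.408287048339844) (array([ 220.56343079, -424.06536865]), array([148.5279541 , 149.16899109]), 177.27183532714844) 477.9954642989799
side ((255.32608032226562, 285.978271484375), 23.860626220703125) (array([ 286.50201416, -257.07516479]), array([149.43371582, 150.82432556]), 114.58480834960938) 384.92992150800984
side ((304.6341552734375, 256.51220703125), 22.640031814575195) (array([ 480.6842041 , -287.65579224]), array([148.38752747, 150.69721985]), 117.99827575683594) 560.1813624888481
side ((197.31394958496094, 211.0465087890625), 20.90928077697754) (array([329.98156738, 102.69568634]), array([148.19320679, 151.60800171]), 152.3324432373047) 345.59259078477
side ((423.5000305175781, 156.18789672851562), 178.5411376953125) (array([1761.46313477,  -22.84912109]), array([1068.11401367, 2224.91943359]), 124.80638885498047) 1761.6113241782648
side ((147.0, 29.795454025268555), 77.9216537475586) (array([ 871.10131836, 1306.11694336]), array([730.84405518, 971.74493408]), 10.840832710266113) 1569.9550874397262
```

View pics/topcrop.png

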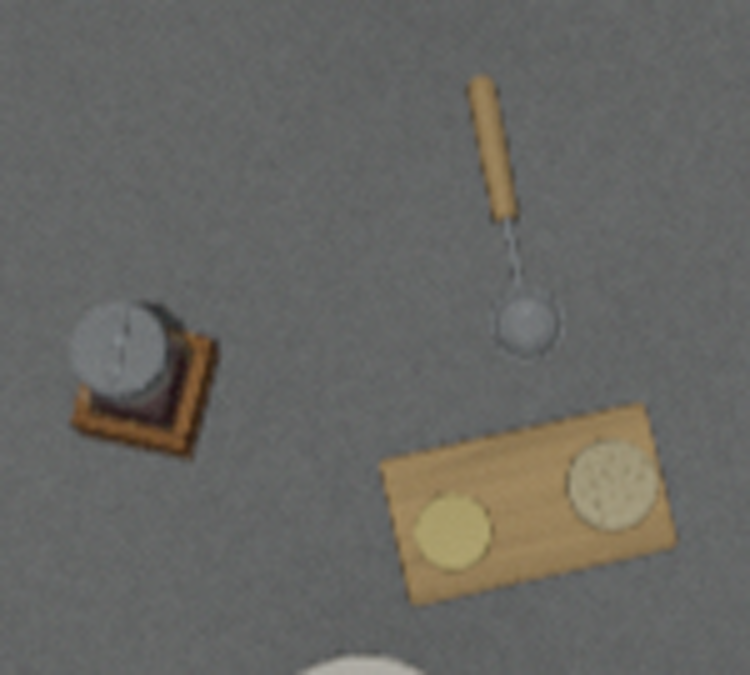

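View pics/sidecrop.png

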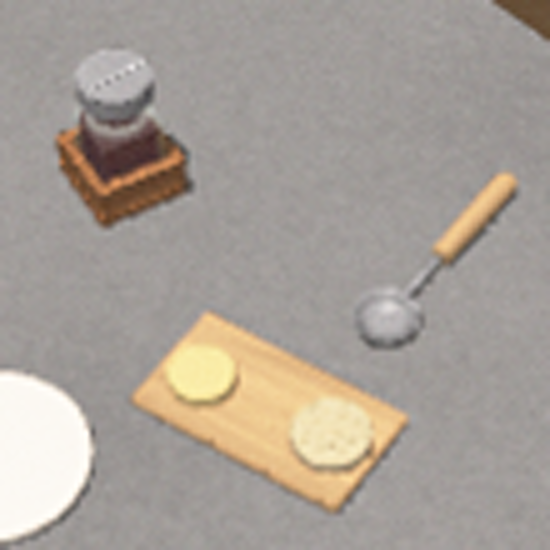

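```bash
python3 - <<'E'
from h import *
T=snap("top");S=snap("side")
pts={"cheese":((230.4,186.0),(240.0,194.8),.026),"rice":((262.2,176.8),(266.2,206.0),.026),"lid":((163.4,149.6),(222.8,135.4),.1175),
"bc1":((216,172),(0,0),.012)}
for k,(a,b,z) in pts.items():
    print(k,onz(T,*a,z)[:2],onz(S,*b,z)[:2],cross(ray(T,*a),ray(S,*b)))
# board corners from crops
tc=[(382,463),(644,404),(676,543),(413,604)]
for c in tc: print(onz(T,c[0]/5+139.6,c[1]/5+79.6,.012)[:2])
for c in [(208,312),(408,418),(338,512),(133,400)]: print('s',onz(S,c[0]/5+199.6,c[1]/5+119.6,.012)[:2])
for c in [(216,343),(190,458),(72,426)]: print('block top',onz(T,c[0]/5+139.6,c[1]/5+79.6,.04)[:2])
for c in [(66,130),(190,156),(104,194)]: print('s block top',onz(S,c[0]/5+199.6,c[1]/5+119.6,.04)[:2])
print('ridge',[onz(T,c[0]/5+139.6,c[1]/5+79.6,.1175)[:2] for c in [(127,308),(114,390)]],[onz(S,c[0]/5+199.6,c[1]/5+119.6,.1175)[:2] for c in [(88,94),(145,63)]])
print(manip.sense()['tcp_pos'], Ro.from_quat(manip.sense()['tool_rot']).as_matrix())
E
```

```text
cheese [0.48308529 0.04352708] [0.48319561 0.04364126] (array([0.48306071, 0.04350556, 0.02623442]), np.float64(4.3228301488566954e-05))
rice [ 0.51538627 -0.05874405] [ 0.51892849 -0.05760926] (array([ 0.51568143, -0.05925476,  0.02995666]), np.float64(0.002507497451465304))
lid [0.57553068 0.24749462] [0.57736546 0.24721683] (array([0.57614522, 0.24698227, 0.11814385]), np.float64(0.00173160812109884))
bc1 [0.53155267 0.09274047] [0.38241772 2.41218697] (array([0.14808519, 0.01881286, 1.01193819]), np.float64(0.3206989451435724))
[0.53088137 0.09271852]
[ 0.57389614 -0.07866758]
[ 0.48117836 -0.10062998]
[0.4376845  0.06952955]
s [0.53342686 0.09538872]
s [ 0.57486781 -0.07752819]
s [ 0.48109354 -0.10360893]
s [0.43827119 0.06941145]
block top [0.60239979 0.20078739]
block top [0.52566429 0.2140387 ]
block top [0.54530317 0.29105603]
s block top [0.55871843 0.29443654]
s block top [0.6123784  0.20632858]
s block top [0.53721638 0.22059469]
ridge [array([0.60228506, 0.24397727]), array([0.55024455, 0.2492169 ])] [array([0.55161554, 0.24911396]), array([0.60468705, 0.24564261])]
[0.25229853 0.57162459 0.23106212] [[-9.14808412e-01  4.03887935e-01 -3.25380869e-04]
 [ 4.03888044e-01  9.14808330e-01 -4.08589342e-04]
 [ 1.32636824e-04 -5.05198410e-04 -9.99999864e-01]]
```

The two views agree to within about 3 mm: rice cake (0.516,-0.0585), cheese (0.483,0.0435), lid (0.576,0.247), plate (0.479,-0.289). The plate is 0.56 m from the base, farther than the other three. Next I go above the rice cake.

```bash
python3 -m crank '[{"grip":0,"offset":[-36,-34,0],"angular":[0,0,0]},{"grip":0,"offset":[-72,-68,0],"angular":[0,0,0]},{"grip":0,"offset":[-108,-102,0],"angular":[0,0,0]},{"grip":0,"offset":[-144,-136,0],"angular":[0,0,0]},{"grip":0,"offset":[-180,-170,0],"angular":[0,0,0]},{"grip":0,"offset":[-216,-204,5],"angular":[0,0,0]},{"grip":0,"offset":[-252,-238,10],"angular":[0,0,0]},{"grip":0,"offset":[-288,-272,20],"angular":[0,0,0]},{"grip":0,"offset":[-320,-303,30],"angular":[0,0,0]},{"grip":0,"offset":[-350,-332,40],"angular":[0,0,0]}]' 40
python3 -m crank '[{"grip":0,"offset":[-36,-34,10],"angular":[0,0,0]},{"grip":0,"offset":[-72,-68,20],"angular":[0,0,0]},{"grip":0,"offset":[-108,-102,30],"angular":[0,0,0]},{"grip":0,"offset":[-146,-138,41],"angular":[0,0,0]},{"grip":0,"offset":[-146,-138,41],"angular":[0,0,0]},{"grip":0,"offset":[-146,-138,41],"angular":[0,0,0]}]'
python3 - <<'E'
from h import *
s=snap("wrist","w1"); print(manip.sense()['tcp_pos'],manip.sense()['t'],proj(s,[.516,-.0585,.026]),proj(s,[.483,.0435,.026]))
E
```

```text
t: 1.35
tcp_pos: [0.4394, 0.1246, 0.1913]
tool_rot: [0.207, 0.978, 0.0, 0.001]
force: [1.0, 0.8, 0.5]
finger_gap: 1.0
t: 1.95
tcp_pos: [0.5166, -0.06, 0.1499]
tool_rot: [0.208, 0.978, 0.0, -0.0]
force: [0.2, -0.2, -0.2]
finger_gap: 0.999
[ 0.51569815 -0.05847086  0.15007762] 2.0 [255.38127789 181.29839028] [359.29272512  90.53810031]
```

View pics/w1.png

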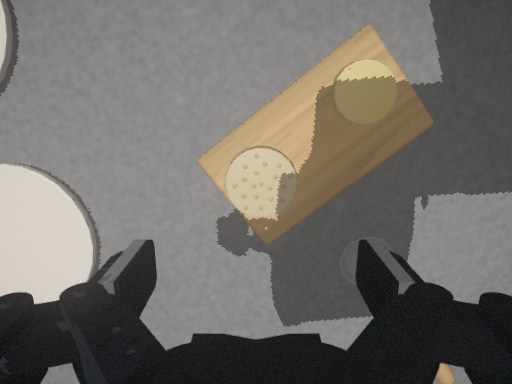

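Wrist view: the rice cake is at about (260,182) and the cheese at about (365,92), both roughly 5 px right of prediction. The finger tips are symmetric about column 256. I'll fit the discs and put them in the tool frame.

```bash
python3 - <<'E'
from h import *
s=snap("wrist"); im=s["pixels"]
hsv=cv2.cvtColor(im,cv2.COLOR_RGB2HSV)
for n,(u,v) in {"rice":(260,182),"cheese":(365,92)}.items():
    print(n,hsv[v,u],hsv[v-20,u],hsv[v+20,u],hsv[v,u+25])
for (u,v) in [(300,140),(290,200),(330,150),(220,160)]: print('wood',hsv[v,u])
def edge(u,v,r0,r1):
    g=cv2.GaussianBlur(im.astype(np.float32),(3,3),0)
    P=[]
    for a in np.arange(0,360,6):
        rr=np.arange(r0,r1,.5);d=np.array([np.cos(np.radians(a)),np.sin(np.radians(a))])
        x=(u+rr*d[0]).astype(np.float32);y=(v+rr*d[1]).astype(np.float32)
        L=cv2.remap(g,x[None],y[None],cv2.INTER_LINEAR)[0]
        gr=np.abs(L[4:]-L[:-4]).sum(1); k=gr.argmax(); r=rr[k+2]; P.append((u+r*d[0],v+r*d[1],r))
    P=np.array(P); ok=np.abs(P[:,2]-np.median(P[:,2]))<4
    return P[ok,:2]
for n,(u,v) in {"rice":(260,182),"cheese":(365,92)}.items():
    P=edge(u,v,26,42); W=np.array([onz(s,*p,.026)[:2]*1000 for p in P],np.float32)
    print(n,len(P),P.mean(0),cv2.fitEllipse(W))
st=manip.sense(); print(st['tcp_pos'],proj(s,st['tcp_pos']-[0,0,.0]),proj(s,[*st['tcp_pos'][:2],.026]))
R=Ro.from_quat(st['tool_rot']).as_matrix(); print(R.T@ (-s['R'].T@s['t']-st['tcp_pos']), s['R']@R)
E
```

```text
rice [ 22  54 208] [ 21  54 212] [ 21  56 206] [ 22  67 138]
cheese [ 22 101 142] [ 23  81 216] [ 22 101 139] [ 22  98 138]
wood [ 19  92 206]
wood [ 22  66 128]
wood [ 18 102 130]
wood [ 18  89 197]
rice 52 [256.40082571 180.5475573 ] ((519.0216064453125, -55.535552978515625), (56.69546127319336, 58.25170135498047), 42.24483108520508)
cheese 56 [363.70748636  93.96640363] ((485.7821044921875, 47.448204040527344), (47.846378326416016, 49.53411102294922), 155.3883056640625)
[ 0.51534752 -0.05755931  0.15027855] [254.42200687 245.43400586] [254.85866218 181.91932723]
[ 0.06465558  0.00061192 -0.14265932] [[-1.61606083e-03  9.99998338e-01 -8.44369330e-04]
 [-9.66055944e-01 -1.77933137e-03 -2.58326823e-01]
 [-2.58327896e-01  3.98236151e-04  9.66057213e-01]]
```

```bash
python3 -m crank '[{"grip":0,"offset":[-1,2,40],"angular":[0,0,0]},{"grip":0,"offset":[-1,2,80],"angular":[0,0,0]},{"grip":0,"offset":[-1,2,110],"angular":[0,0,0]},{"grip":0,"offset":[-1,2,125],"angular":[0,0,0]},{"grip":0,"offset":[-1,2,133],"angular":[0,0,0]},{"grip":0,"offset":[-1,2,139],"angular":[0,0,0]},{"grip":0,"offset":[-1,2,139],"angular":[0,0,0]},{"grip":0,"offset":[-1,2,139],"angular":[0,0,0]}]'
python3 - <<'E'
from h import *
s=snap("wrist","w2")
E
```

```text
t: 2.85
tcp_pos: [0.5186, -0.0569, 0.0122]
tool_rot: [0.206, 0.979, -0.0, 0.001]
force: [-0.1, -0.4, -0.1]
finger_gap: 1.001
```

View pics/w2.png

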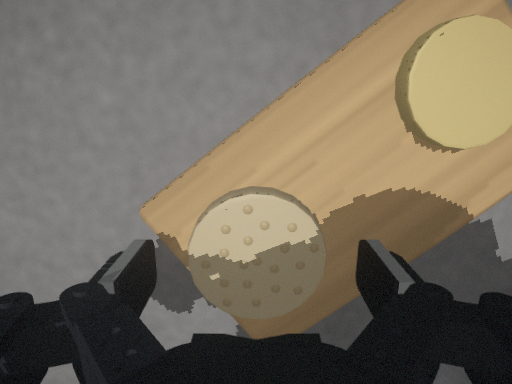

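Wrist view: the rice cake is centred at (257,255), midway between the tips at columns 155 and 357, within about 2 mm of the pad plane. Force is about zero. Closing now.

```bash
python3 -m crank '[{"grip":0.2,"offset":[0,0,0],"angular":[0,0,0]},{"grip":0.3,"offset":[0,0,0],"angular":[0,0,0]},{"grip":0.5,"offset":[0,0,0],"angular":[0,0,0]},{"grip":0.5,"offset":[0,0,0],"angular":[0,0,0]},{"grip":0.5,"offset":[0,0,0],"angular":[0,0,0]},{"grip":0.5,"offset":[0,0,0],"angular":[0,0,0]}]' 30
python3 - <<'E'
from h import *
s=snap("wrist","w3")
E
```

```text
t: 3.5
tcp_pos: [0.5184, -0.0573, 0.0123]
tool_rot: [0.206, 0.978, -0.0, 0.001]
force: [-0.7, 1.1, 6.7]
finger_gap: 0.687
```

View pics/w3.png

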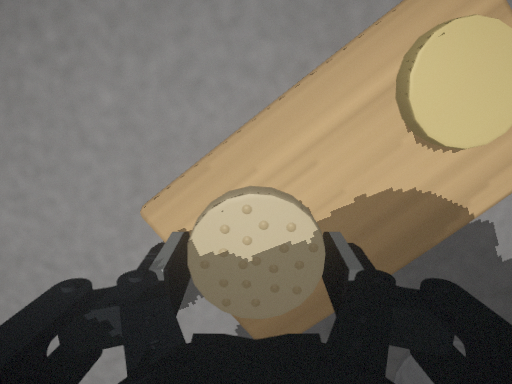

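Gripped at an opening of 0.687, which is 58 mm. Lifting and carrying it toward the plate.

```bash
python3 -m crank '[{"grip":0.5,"offset":[0,0,-20],"angular":[0,0,0]},{"grip":0.5,"offset":[0,0,-60],"angular":[0,0,0]},{"grip":0.5,"offset":[-10,-38,-80],"angular":[0,0,0]},{"grip":0.5,"offset":[-20,-77,-80],"angular":[0,0,0]},{"grip":0.5,"offset":[-30,-116,-80],"angular":[0,0,0]},{"grip":0.5,"offset":[-40,-155,-80],"angular":[0,0,0]},{"grip":0.5,"offset":[-50,-193,-80],"angular":[0,0,0]},{"grip":0.5,"offset":[-59,-228,-80],"angular":[0,0,0]},{"grip":0.5,"offset":[-59,-228,-80],"angular":[0,0,0]},{"grip":0.5,"offset":[-59,-228,-80],"angular":[0,0,0]}]'
python3 - <<'E'
from h import *
s=snap("wrist","w4"); t=snap("top"); 
cv2.imwrite("pics/t4.png",cv2.resize(t["pixels"][130:260,270:420,::-1],None,fx=5,fy=5))
t=snap("side"); 
cv2.imwrite("pics/s4.png",cv2.resize(t["pixels"][200:310,240:370,::-1],None,fx=5,fy=5))
E
```

```text
t: 4.55
tcp_pos: [0.4793, -0.2901, 0.0913]
tool_rot: [0.208, 0.978, 0.0, -0.0]
force: [0.3, 1.5, -0.7]
finger_gap: 0.683
```

View pics/w4.png

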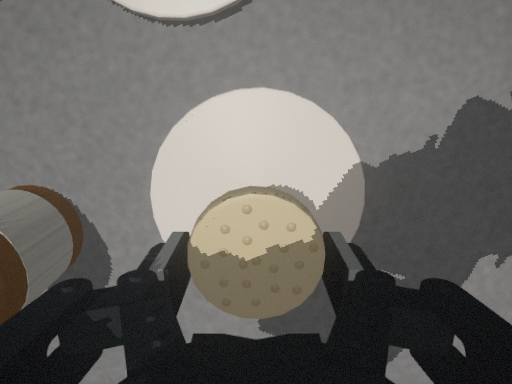

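View pics/s4.png

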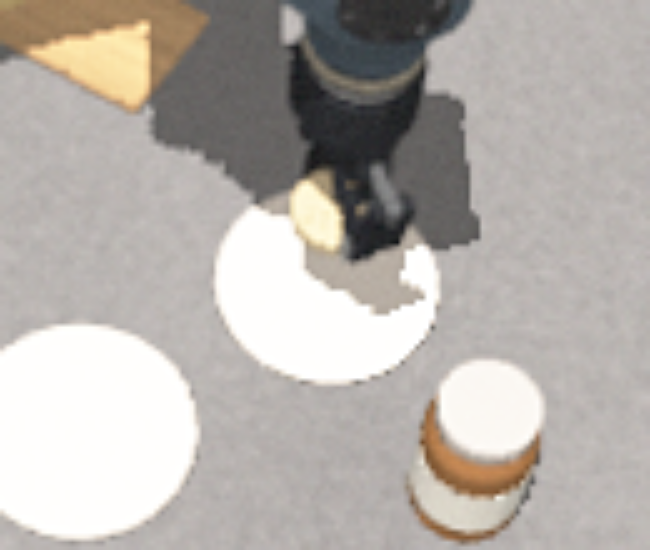

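Wrist view: the rice cake sits unchanged at (257,255), so it is level in the grip. The plate's visible edge runs from column 151 to 364 with its top at row 87, and the nut jar is well to the left. I'll fit the plate centre from the visible rim.

```bash
python3 - <<'E'
from h import *
s=snap("wrist"); g=cv2.GaussianBlur(s["pixels"],(5,5),0).astype(np.float32)
P=[]
for a in list(range(180,358,4)):
    rr=np.arange(85,125,.5); d=np.array([np.cos(np.radians(a)),np.sin(np.radians(a))])
    x=(257+rr*d[0]).astype(np.float32);y=(190+rr*d[1]).astype(np.float32)
    L=cv2.remap(g,x[None],y[None],cv2.INTER_LINEAR)[0]; gr=np.abs(L[4:]-L[:-4]).sum(1);k=gr.argmax();r=rr[k+2]
    P.append((257+r*d[0],190+r*d[1]))
W=np.array([onz(s,*p,.012)[:2] for p in P])
from scipy.optimize import least_squares
f=lambda p:np.hypot(W[:,0]-p[0],W[:,1]-p[1])-p[2]
o=least_squares(f,[.48,-.29,.075],loss='soft_l1',f_scale=.001); print(o.x, np.abs(o.fun).max())
# rice centre held: wrist, top plane at tcp+.0138
st=manip.sense(); zt=.0907+.0138
Pr=[(188,253),(325,253),(256,194),(257,319)]
print([onz(s,*p,zt)[:2] for p in Pr], onz(s,256.5,256,zt)[:2], st['tcp_pos'])
E
```

```text
[ 0.48076371 -0.28818391  0.07369499] 0.007676937619280344
[array([ 0.46577389, -0.31155834]), array([ 0.48904387, -0.25880991]), array([ 0.45371591, -0.27500154]), array([ 0.50706341, -0.29798572])] [ 0.47860389 -0.28572258] [ 0.47977279 -0.28785646  0.0912414 ]
```

```bash
python3 -m crank '[{"grip":0.5,"offset":[-3,-1,30],"angular":[0,0,0]},{"grip":0.5,"offset":[-3,-1,55],"angular":[0,0,0]},{"grip":0.5,"offset":[-3,-1,68],"angular":[0,0,0]},{"grip":0.5,"offset":[-3,-1,74],"angular":[0,0,0]},{"grip":0.5,"offset":[-3,-1,78],"angular":[0,0,0]},{"grip":0.5,"offset":[-3,-1,78],"angular":[0,0,0]}]'
```

```text
t: 5.35
tcp_pos: [0.4825, -0.2916, 0.0135]
tool_rot: [0.206, 0.979, -0.0, 0.0]
force: [1.1, 0.1, 0.4]
finger_gap: 0.686
```

```bash
python3 -m crank '[{"grip":0.5,"offset":[0,0,1],"angular":[0,0,0]},{"grip":0.5,"offset":[0,0,1],"angular":[0,0,0]},{"grip":0.2,"offset":[0,0,1],"angular":[0,0,0]},{"grip":0.1,"offset":[0,0,1],"angular":[0,0,0]},{"grip":0.0,"offset":[0,0,1],"angular":[0,0,0]},{"grip":0,"offset":[0,0,1],"angular":[0,0,0]}]'
python3 -m crank '[{"grip":0,"offset":[0,0,-25],"angular":[0,0,0]},{"grip":0,"offset":[0,0,-60],"angular":[0,0,0]},{"grip":0,"offset":[0,0,-100],"angular":[0,0,0]},{"grip":0,"offset":[0,0,-139],"angular":[0,0,0]},{"grip":0,"offset":[0,0,-139],"angular":[0,0,0]},{"grip":0,"offset":[0,0,-139],"angular":[0,0,0]}]'
python3 - <<'E'
from h import *
s=snap("wrist","w5")
E
```

```text
t: 5.95
tcp_pos: [0.4823, -0.2917, 0.0124]
tool_rot: [0.206, 0.978, -0.0, 0.0]
force: [-0.5, -0.8, 0.2]
finger_gap: 0.994
t: 6.55
tcp_pos: [0.4826, -0.2919, 0.1524]
tool_rot: [0.206, 0.978, -0.001, 0.001]
force: [-0.2, -0.8, 0.1]
finger_gap: 1.001
```

View pics/w5.png

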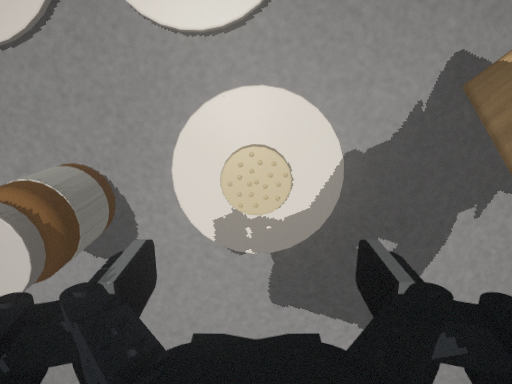

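The plate spans columns 172 to 344 and rows 85 to 254. The rice cake is at (256,180), apparently several mm low in the picture, so I'll measure it.

```bash
cat >> h.py <<'E'
from scipy.optimize import least_squares
def rim(s,u,v,r0,r1,z,R,angs=range(0,360,4),sat=False):
    im=s["pixels"]
    g=cv2.GaussianBlur(im,(3,3),0).astype(np.float32)
    if sat: g=cv2.cvtColor(cv2.GaussianBlur(im,(3,3),0),cv2.COLOR_RGB2LAB).astype(np.float32)[...,1:]
    P=[]
    for a in angs:
        rr=np.arange(r0,r1,.25); d=np.array([np.cos(np.radians(a)),np.sin(np.radians(a))])
        x=(u+rr*d[0]).astype(np.float32);y=(v+rr*d[1]).astype(np.float32)
        L=cv2.remap(g,x[None],y[None],cv2.INTER_LINEAR)[0]; gr=np.abs(L[8:]-L[:-8]).sum(1);r=rr[gr.argmax()+4]
        P.append((u+r*d[0],v+r*d[1]))
    W=np.array([onz(s,*p,z)[:2] for p in P]); c0=onz(s,u,v,z)[:2]
    o=least_squares(lambda p:np.hypot(W[:,0]-p[0],W[:,1]-p[1])-p[2],[*c0,R],loss='soft_l1',f_scale=.0005)
    return o.x*1000, np.median(np.abs(o.fun))*1000
E
python3 - <<'E'
from h import *
s=snap("wrist")
print(rim(s,258,169,75,98,.012,.075,list(range(-180,0,4))))
print(rim(s,256.5,180,28,45,.026,.03,sat=True), rim(s,256.5,180,28,45,.026,.03,list(range(-170,0,4))))
E
```

```text
(array([ 480.71844379, -288.1855091 ,   73.69350001]), np.float64(0.13147024906537408))
(array([ 482.40182765, -290.41442487,   29.46653168]), np.float64(0.18816596341218217)) (array([ 481.91577914, -290.01712027,   29.69479593]), np.float64(0.11452210381123276))
```

```bash
python3 -m crank '[{"grip":0,"offset":[19,44,0],"angular":[0,0,0]},{"grip":0,"offset":[38,88,0],"angular":[0,0,0]},{"grip":0,"offset":[57,132,0],"angular":[0,0,0]},{"grip":0,"offset":[76,176,0],"angular":[0,0,0]},{"grip":0,"offset":[95,220,0],"angular":[0,0,0]},{"grip":0,"offset":[114,264,20],"angular":[0,0,0]},{"grip":0,"offset":[134,309,50],"angular":[0,0,0]},{"grip":0,"offset":[134,309,80],"angular":[0,0,0]},{"grip":0,"offset":[134,309,80],"angular":[0,0,0]}]'
python3 - <<'E'
from h import *
s=snap("wrist","w6")
E
```

```text
t: 7.55
tcp_pos: [0.4799, 0.0474, 0.0668]
tool_rot: [0.205, 0.979, -0.0, -0.006]
force: [-0.1, -0.3, 0.5]
finger_gap: 0.998
```

View pics/w6.png

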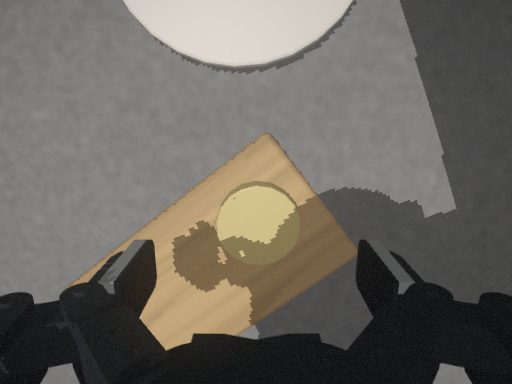

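The cheese is at about (258,223). The pose hasn't settled yet, so I'll hold and measure.

```bash
python3 -m crank '[{"grip":0,"offset":[0,0,0],"angular":[0,0,0]},{"grip":0,"offset":[0,0,0],"angular":[0,0,0]}]'
python3 - <<'E'
from h import *
s=snap("wrist","w7");st=manip.sense()
r=rim(s,258,223,32,50,.026,.025); print(r,st['tcp_pos'],st['tool_rot'])
R=Ro.from_quat(st['tool_rot']).as_matrix();print(R.T@(np.r_[r[0][:2]/1000,.019]-st['tcp_pos'])*1000)
E
```

```text
t: 7.8
tcp_pos: [0.4855, 0.0439, 0.0723]
tool_rot: [0.207, 0.978, 0.0, 0.001]
force: [0.6, 0.1, 0.7]
finger_gap: 1.0
(array([489.22607584,  45.09938259,  26.21134297]), np.float64(1.2911396413934697)) [0.48566526 0.04390394 0.07256067] [2.07345747e-01 9.78266657e-01 6.88149623e-05 1.44368787e-03]
[-2.61990493  2.49792043 53.57005074]
```

```bash
python3 -m crank '[{"grip":0,"offset":[-1,1,25],"angular":[0,0,0]},{"grip":0,"offset":[-1,1,45],"angular":[0,0,0]},{"grip":0,"offset":[-1,1,55],"angular":[0,0,0]},{"grip":0,"offset":[-1,1,60],"angular":[0,0,0]},{"grip":0,"offset":[-1,1,60],"angular":[0,0,0]},{"grip":0,"offset":[-1,1,60],"angular":[0,0,0]}]'
python3 - <<'E'
from h import *
s=snap("wrist","w8")
E
```

```text
t: 8.45
tcp_pos: [0.4863, 0.0454, 0.012]
tool_rot: [0.207, 0.978, 0.0, 0.001]
force: [-0.5, 0.8, 0.6]
finger_gap: 0.996
```

View pics/w8.png

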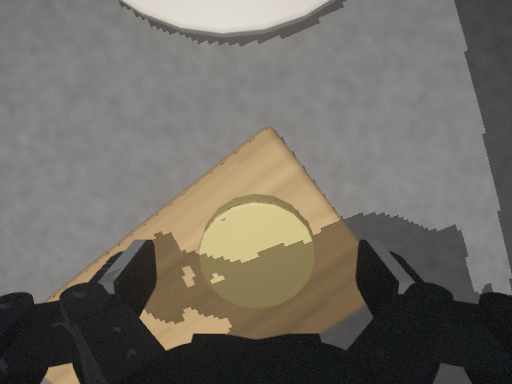

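The cheese is centred at (257,255), between the tips, in the same place the rice cake was. Closing and lifting.

```bash
python3 -m crank '[{"grip":0.2,"offset":[0,0,0],"angular":[0,0,0]},{"grip":0.4,"offset":[0,0,0],"angular":[0,0,0]},{"grip":0.6,"offset":[0,0,0],"angular":[0,0,0]},{"grip":0.6,"offset":[0,0,0],"angular":[0,0,0]},{"grip":0.6,"offset":[0,0,0],"angular":[0,0,0]},{"grip":0.6,"offset":[0,0,0],"angular":[0,0,0]},{"grip":0.6,"offset":[0,0,-20],"angular":[0,0,0]},{"grip":0.6,"offset":[0,0,-60],"angular":[0,0,0]},{"grip":0.6,"offset":[0,0,-80],"angular":[0,0,0]},{"grip":0.6,"offset":[0,0,-80],"angular":[0,0,0]}]' 30
python3 - <<'E'
from h import *
s=snap("wrist","w9")
E
```

```text
t: 9.5
tcp_pos: [0.4876, 0.0455, 0.0938]
tool_rot: [0.206, 0.978, 0.0, 0.003]
force: [0.8, 0.4, -1.3]
finger_gap: 0.569
```

View pics/w9.png

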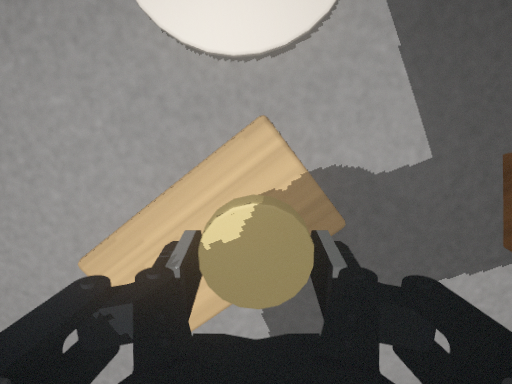

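```bash
python3 -m crank '[{"grip":0.6,"offset":[-19,-44,0],"angular":[0,0,0]},{"grip":0.6,"offset":[-38,-88,0],"angular":[0,0,0]},{"grip":0.6,"offset":[-57,-132,0],"angular":[0,0,0]},{"grip":0.6,"offset":[-76,-176,0],"angular":[0,0,0]},{"grip":0.6,"offset":[-95,-220,0],"angular":[0,0,0]},{"grip":0.6,"offset":[-114,-264,0],"angular":[0,0,0]},{"grip":0.6,"offset":[-132,-310,0],"angular":[0,0,0]},{"grip":0.6,"offset":[-132,-310,0],"angular":[0,0,0]},{"grip":0.6,"offset":[-132,-310,0],"angular":[0,0,0]},{"grip":0.6,"offset":[-132,-310,0],"angular":[0,0,0]}]'
python3 - <<'E'
from h import *
s=snap("wrist","w10")
E
```

```text
t: 10.55
tcp_pos: [0.4801, -0.2893, 0.0899]
tool_rot: [0.206, 0.979, 0.001, -0.002]
force: [-0.2, 0.0, -0.6]
finger_gap: 0.568
```

View pics/w10.png

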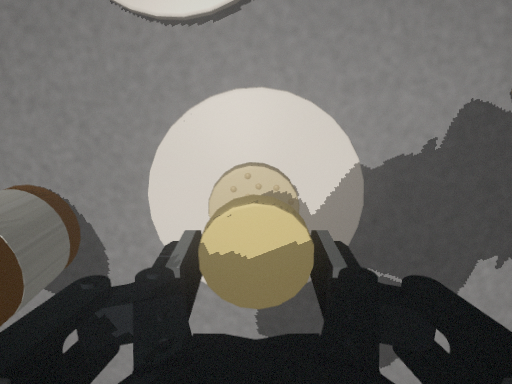

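Rice cake: top edge at row 163, columns 208 to 299. Cheese: centre (256,254). I'll compute the offset between them.

```bash
python3 - <<'E'
from h import *
s=snap("wrist");st=manip.sense()
r=rim(s,253.5,206,36,56,.026,.03,list(range(180,360,4)))
zt=.0915+.0138
c=rim(s,256.5,253,48,68,zt,.025,list(range(200,345,4)))
R=Ro.from_quat([.2065,.9785,0,0]).as_matrix()
print(r,c,st['tcp_pos'],R.T@np.r_[(r[0]-c[0])[:2],0])
E
```

```text
(array([ 481.78388129, -289.84311425,   29.77876997]), np.float64(0.1941404306641699)) (array([ 480.37065558, -288.48975033,   25.4662664 ]), np.float64(0.14249992074784681)) [ 0.48074307 -0.28904315  0.09056116] [-1.83957701 -0.66690121  0.        ]
```

```bash
python3 -m crank '[{"grip":0.6,"offset":[-2,-1,30],"angular":[0,0,0]},{"grip":0.6,"offset":[-2,-1,50],"angular":[0,0,0]},{"grip":0.6,"offset":[-2,-1,59],"angular":[0,0,0]},{"grip":0.6,"offset":[-2,-1,63],"angular":[0,0,0]},{"grip":0.6,"offset":[-2,-1,64],"angular":[0,0,0]},{"grip":0.6,"offset":[-2,-1,64],"angular":[0,0,0]}]'
python3 -m crank '[{"grip":0.6,"offset":[0,0,1],"angular":[0,0,0]},{"grip":0.6,"offset":[0,0,1],"angular":[0,0,0]}]'
```

```text
t: 11.25
tcp_pos: [0.4833, -0.293, 0.0279]
tool_rot: [0.206, 0.979, -0.0, 0.001]
force: [-0.2, -0.6, 0.1]
finger_gap: 0.57
t: 11.45
tcp_pos: [0.4831, -0.2933, 0.0269]
tool_rot: [0.206, 0.978, -0.0, 0.001]
force: [0.3, 0.3, -1.1]
finger_gap: 0.571
```

```bash
python3 -m crank '[{"grip":0.6,"offset":[0,0,1],"angular":[0,0,0]},{"grip":0.6,"offset":[0,0,1],"angular":[0,0,0]}]'
python3 -m crank '[{"grip":0.35,"offset":[0,0,0],"angular":[0,0,0]},{"grip":0.2,"offset":[0,0,0],"angular":[0,0,0]},{"grip":0,"offset":[0,0,0],"angular":[0,0,0]},{"grip":0,"offset":[0,0,0],"angular":[0,0,0]},{"grip":0,"offset":[0,0,-30],"angular":[0,0,0]},{"grip":0,"offset":[0,0,-70],"angular":[0,0,0]},{"grip":0,"offset":[0,0,-110],"angular":[0,0,0]},{"grip":0,"offset":[0,0,-130],"angular":[0,0,0]},{"grip":0,"offset":[0,0,-130],"angular":[0,0,0]},{"grip":0,"offset":[0,0,-130],"angular":[0,0,0]}]'
python3 - <<'E'
from h import *
s=snap("wrist","w11");st=manip.sense(); print(st['tcp_pos'])
E
```

```text
t: 11.65
tcp_pos: [0.483, -0.2933, 0.026]
tool_rot: [0.206, 0.978, -0.0, 0.0]
force: [-0.4, 0.1, 3.7]
finger_gap: 0.565
t: 12.65
tcp_pos: [0.4825, -0.2928, 0.1552]
tool_rot: [0.206, 0.978, -0.0, 0.0]
force: [-0.5, -0.0, -1.1]
finger_gap: 1.001
[ 0.48203417 -0.29238406  0.15433992]
```

View pics/w11.png

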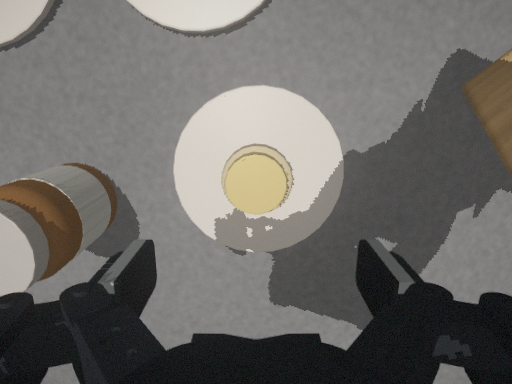

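The cheese (256,184) sits over the rice cake (257,179), which matches the expected parallax. I'll check the numbers while moving to a hover above the jar.

```bash
python3 - <<'E'
from h import *
s=snap("wrist")
print(rim(s,256,184,24,36,.040,.025),rim(s,257,179,30,45,.026,.03,list(range(190,350,4))),rim(s,258,169,75,98,.012,.075,list(range(-180,0,4))))
E
python3 -m crank '[{"grip":0,"offset":[11,44,-10],"angular":[0,0,0]},{"grip":0,"offset":[22,88,-20],"angular":[0,0,0]},{"grip":0,"offset":[33,132,-30],"angular":[0,0,0]},{"grip":0,"offset":[44,176,-40],"angular":[0,0,0]},{"grip":0,"offset":[55,220,-50],"angular":[0,0,0]},{"grip":0,"offset":[66,264,-50],"angular":[0,0,0]},{"grip":0,"offset":[77,308,-50],"angular":[0,0,0]},{"grip":0,"offset":[88,352,-50],"angular":[0,0,0]},{"grip":0,"offset":[99,396,-50],"angular":[0,0,0]},{"grip":0,"offset":[110,440,-50],"angular":[0,0,0]}]'
python3 -m crank '[{"grip":0,"offset":[11,45,0],"angular":[0,0,0]},{"grip":0,"offset":[22,91,0],"angular":[0,0,0]},{"grip":0,"offset":[22,91,0],"angular":[0,0,0]},{"grip":0,"offset":[22,91,0],"angular":[0,0,0]},{"grip":0,"offset":[22,91,0],"angular":[0,0,0]}]'
python3 - <<'E'
from h import *
s=snap("wrist","w12");st=manip.sense(); print(st['tcp_pos'],st['q'],proj(s,[.576,.247,.1175]))
E
```

```text
(array([ 483.31532131, -291.80552165,   25.59790128]), np.float64(0.9496367388388324)) (array([ 482.03094398, -290.00650301,   29.78323809]), np.float64(0.18831929358172245)) (array([ 480.90041144, -288.31983874,   73.86235814]), np.float64(0.14843917562083753))
t: 13.75
tcp_pos: [0.559, 0.1557, 0.2033]
tool_rot: [0.206, 0.978, -0.001, -0.002]
force: [1.1, 0.2, -0.2]
finger_gap: 1.0
t: 14.25
tcp_pos: [0.5755, 0.245, 0.2038]
tool_rot: [0.207, 0.978, -0.001, -0.001]
force: [-0.7, -0.1, -0.7]
finger_gap: 1.001
[0.57586402 0.2445976  0.20424661] [ 2.23495182e-01  5.59500168e-01  1.45629043e+00 -4.47164975e-04
  1.12840869e+00 -9.29886588e-01] [257.00854924 194.92629258]
```

View pics/w12.png

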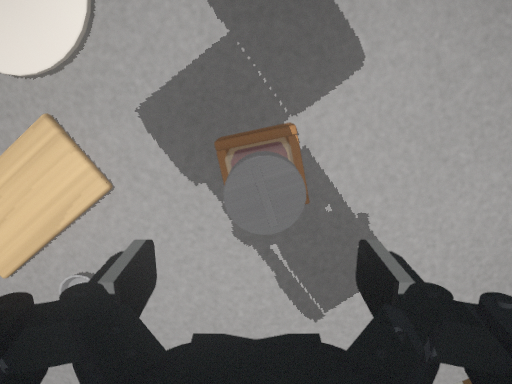

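The lid is at about (264,194), with the block beyond it. Fitting the lid centre.

```bash
python3 - <<'E'
from h import *
s=snap("wrist");st=manip.sense()
r=rim(s,264,194,34,50,.1175,.0295);r2=rim(s,264,194,34,50,.1175,.0295,list(range(10,170,4)))
R=Ro.from_quat([.2065,.9785,0,0]).as_matrix()
print(r,r2,st['tcp_pos'],R.T@(np.r_[r[0][:2],0]-np.r_[575.5,245,0]))
E
```

```text
(array([576.69115552, 250.89461406,  30.87755471]), np.float64(0.8672898730806029)) (array([576.58211226, 251.2889121 ,  31.0425224 ]), np.float64(0.3120067898365799)) [0.5760786  0.24443595 0.20458207] [1.29230644 5.87326744 0.        ]
```

To remove the wrist camera's calibration bias, I'll centre over the lid, turn the tool about 85° and measure the lid in both orientations. That also gives joint 6 room for the unscrewing turn.

```bash
python3 -m crank '[{"grip":0,"offset":[1,5,0],"angular":[0,0,0]},{"grip":0,"offset":[1,5,0],"angular":[0,0,0]},{"grip":0,"offset":[1,5,0],"angular":[0,0,0]}]'
cat >> h.py <<'E'
def lidmeas(u,v,n=5,zt=.1175,r0=34,r1=50):
    out=[];tc=[]
    for i in range(n):
        s=snap("wrist"); st=manip.sense(); R=Ro.from_quat(st['tool_rot']).as_matrix()
        r=rim(s,u,v,r0,r1,zt,.0295)[0]; 
        out.append(np.r_[r,(R.T@(np.r_[r[:2]/1000,zt]-st['tcp_pos']))[:2]*1000]); tc.append(st['tcp_pos']*1000)
    print('world x,y,r, tool x,y',np.mean(out,0).round(2),'sd',np.std(out,0).round(2),'tcp',np.mean(tc,0).round(2),st['q'].round(3))
E
python3 - <<'E'
from h import *
lidmeas(257,194)
E
python3 -m crank '[{"grip":0,"offset":[0,0,0],"angular":[0,0,8.5]},{"grip":0,"offset":[0,0,0],"angular":[0,0,17]},{"grip":0,"offset":[0,0,0],"angular":[0,0,25.5]},{"grip":0,"offset":[0,0,0],"angular":[0,0,34]},{"grip":0,"offset":[0,0,0],"angular":[0,0,42.5]},{"grip":0,"offset":[0,0,0],"angular":[0,0,51]},{"grip":0,"offset":[0,0,0],"angular":[0,0,59.5]},{"grip":0,"offset":[0,0,0],"angular":[0,0,68]},{"grip":0,"offset":[0,0,0],"angular":[0,0,76.5]},{"grip":0,"offset":[0,0,0],"angular":[0,0,85]}]'
python3 -m crank '[{"grip":0,"offset":[0,0,0],"angular":[0,0,0]},{"grip":0,"offset":[0,0,0],"angular":[0,0,0]},{"grip":0,"offset":[0,0,0],"angular":[0,0,0]}]'
python3 - <<'E'
from h import *
snap("wrist","w13")
lidmeas(257,194)
E
```

```text
t: 14.65
tcp_pos: [0.5778, 0.2507, 0.2055]
tool_rot: [0.207, 0.978, 0.0, 0.0]
force: [0.1, 0.1, 0.3]
finger_gap: 1.0
world x,y,r, tool x,y [5.7756e+02 2.5151e+02 3.0070e+01 3.2000e-01 5.6000e-01] sd [0.15 0.06 0.11 0.15 0.11] tcp [577.62 250.87 205.43] [ 0.233  0.563  1.446 -0.     1.133 -0.922]
t: 15.9
tcp_pos: [0.5775, 0.2511, 0.2053]
tool_rot: [0.815, 0.58, -0.0, 0.0]
force: [0.4, 0.0, 0.2]
finger_gap: 0.999
t: 16.2
tcp_pos: [0.5776, 0.2511, 0.2053]
tool_rot: [0.813, 0.583, 0.0, 0.0]
force: [-0.4, 0.6, -0.3]
finger_gap: 0.999
world x,y,r, tool x,y [579.34 252.5   29.94   1.91   1.19] sd [0.05 0.08 0.07 0.1  0.02] tcp [577.59 251.07 205.32] [ 0.233  0.563  1.446 -0.     1.133  0.561]
```

View pics/w13.png

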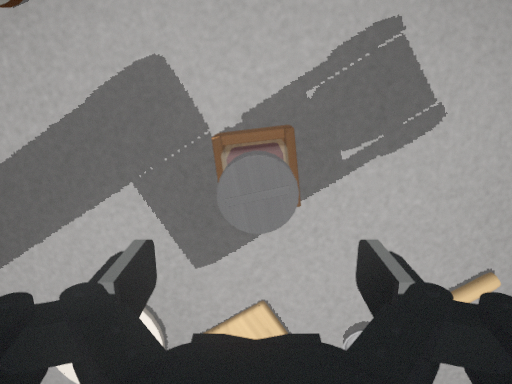

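The rotated view shows the lid at about (258,194). Solving for the bias.

```bash
python3 - <<'E'
from h import *
R1=Ro.from_quat([.2065,.9785,0,0]).as_matrix()[:2,:2];R2=Ro.from_quat([.814,.581,0,0]).as_matrix()[:2,:2]
m1=np.array([577.56,251.51]);m2=np.array([579.34,252.5])
e=np.linalg.solve(R1-R2,m1-m2); L=m1-R1@e; print(e,L,R2.T@(L-[577.6,251.0]),R2)
E
```

```text
[ 1.49864913 -0.1437998 ] [578.98895732 251.03596563] [0.48540227 1.3018758 ] [[ 0.32498398  0.94571952]
 [ 0.94571952 -0.32498398]]
```

```bash
python3 -m crank '[{"grip":0,"offset":[0.5,1.5,40],"angular":[0,0,0]},{"grip":0,"offset":[0.5,1.5,75],"angular":[0,0,0]},{"grip":0,"offset":[0.5,1.5,95],"angular":[0,0,0]},{"grip":0,"offset":[0.5,1.5,108],"angular":[0,0,0]},{"grip":0,"offset":[0.5,1.5,117],"angular":[0,0,0]},{"grip":0,"offset":[0.5,1.5,117],"angular":[0,0,0]},{"grip":0,"offset":[0.5,1.5,117],"angular":[0,0,0]}]'
python3 - <<'E'
from h import *
snap("wrist","w14")
E
```

```text
t: 17.2
tcp_pos: [0.5799, 0.2513, 0.0892]
tool_rot: [0.813, 0.582, 0.001, 0.0]
force: [0.1, -0.8, 0.6]
finger_gap: 1.002
```

View pics/w14.png

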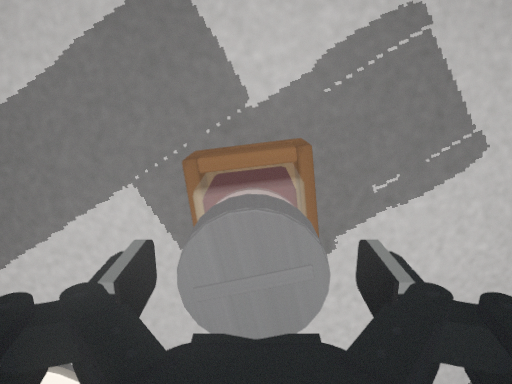

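The lid spans columns 177 to 330 (centre 253.5) between the tips, less than 1 mm off in y. Closing and watching the force.

```bash
python3 -m crank '[{"grip":0.2,"offset":[0,-0.5,0],"angular":[0,0,0]},{"grip":0.3,"offset":[0,-0.5,0],"angular":[0,0,0]},{"grip":0.5,"offset":[0,-0.5,0],"angular":[0,0,0]},{"grip":0.6,"offset":[0,-0.5,0],"angular":[0,0,0]},{"grip":0.6,"offset":[0,-0.5,0],"angular":[0,0,0]},{"grip":0.6,"offset":[0,-0.5,0],"angular":[0,0,0]}]' 30
python3 - <<'E'
from h import *
st=manip.sense();print(st['force'],st['ft_torque'],st['tcp_pos'],Ro.from_quat(st['tool_rot']).as_matrix().T@st['force'])
E
```

```text
t: 17.85
tcp_pos: [0.5789, 0.2515, 0.0892]
tool_rot: [0.813, 0.582, 0.0, 0.0]
force: [-2.1, -0.3, 6.4]
finger_gap: 0.679
[-2.08267905 -0.31370012  6.43062428] [ 0.04948797  0.25282044 -0.01265015] [0.57891823 0.25145699 0.08916885] [-0.96472751 -1.8660223  -6.43242956]
```

```bash
python3 -m crank '[{"grip":0.6,"offset":[0,0,0],"angular":[0,0,0]},{"grip":0.6,"offset":[0,0,0],"angular":[0,0,0]},{"grip":0.6,"offset":[0,0,0],"angular":[0,0,0]}]' 90
python3 - <<'E'
from h import *
st=manip.sense();print(st['ft_torque'],Ro.from_quat(st['tool_rot']).as_matrix().T@st['force'])
E
python3 -m crank '[{"grip":0.6,"offset":[0,0,0],"angular":[0,0,-4]},{"grip":0.6,"offset":[0,0,0],"angular":[0,0,-8]},{"grip":0.6,"offset":[0,0,0],"angular":[0,0,-12]},{"grip":0.6,"offset":[0,0,0],"angular":[0,0,-16]},{"grip":0.6,"offset":[0,0,0],"angular":[0,0,-20]}]'
python3 - <<'E'
from h import *
snap("wrist","w15")
st=manip.sense();print(st['ft_torque'],Ro.from_quat(st['tool_rot']).as_matrix().T@st['force'])
E
```

```text
t: 18.15
tcp_pos: [0.5789, 0.2514, 0.0894]
tool_rot: [0.813, 0.582, 0.0, 0.0]
force: [-2.4, -0.1, 7.4]
finger_gap: 0.663
[0.02657868 0.29236117 0.00662968] [-0.89483577 -2.19258769 -7.36017416]
t: 18.65
tcp_pos: [0.5796, 0.2516, 0.0896]
tool_rot: [0.699, 0.715, 0.001, 0.0]
force: [-1.5, 0.9, 7.2]
finger_gap: 0.658
[0.03565907 0.21602286 0.01194585] [-0.09258005 -1.20161417 -6.35117456]
```

View pics/w15.png

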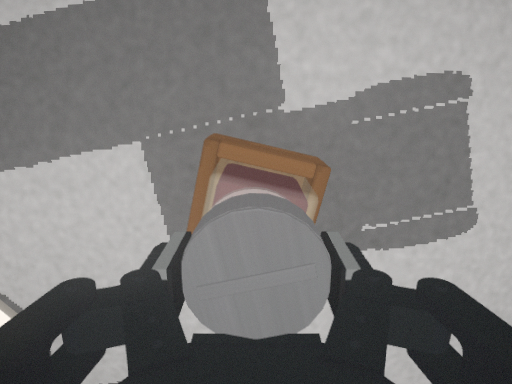

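The ridge keeps its place in the gripper, so the lid is turning with the fingers (20° so far). The jar and block stay square to each other and the forces are small. Turning another 60°.

```bash
python3 -m crank '[{"grip":0.6,"offset":[0,0,0],"angular":[0,0,-6]},{"grip":0.6,"offset":[0,0,0],"angular":[0,0,-12]},{"grip":0.6,"offset":[0,0,0],"angular":[0,0,-18]},{"grip":0.6,"offset":[0,0,0],"angular":[0,0,-24]},{"grip":0.6,"offset":[0,0,0],"angular":[0,0,-30]},{"grip":0.6,"offset":[0,0,0],"angular":[0,0,-36]},{"grip":0.6,"offset":[0,0,0],"angular":[0,0,-42]},{"grip":0.6,"offset":[0,0,0],"angular":[0,0,-48]},{"grip":0.6,"offset":[0,0,0],"angular":[0,0,-54]},{"grip":0.6,"offset":[0,0,0],"angular":[0,0,-60]}]'
python3 -m crank '[{"grip":0.6,"offset":[0,0,0],"angular":[0,0,0]},{"grip":0.6,"offset":[0,0,0],"angular":[0,0,0]},{"grip":0.6,"offset":[0,0,0],"angular":[0,0,0]}]'
python3 - <<'E'
from h import *
snap("wrist","w16")
st=manip.sense();print(st['ft_torque'],Ro.from_quat(st['tool_rot']).as_matrix().T@st['force'],st['q'])
E
```

```text
t: 19.7
tcp_pos: [0.5784, 0.2512, 0.0894]
tool_rot: [0.247, 0.969, -0.0, -0.0]
force: [-3.7, -0.6, 7.8]
finger_gap: 0.661
t: 20.0
tcp_pos: [0.5785, 0.2513, 0.0894]
tool_rot: [0.249, 0.969, -0.0, 0.0]
force: [-3.1, -0.8, 7.8]
finger_gap: 0.663
[-0.02529939  0.43360081  0.17013291] [ 1.91523041 -0.80120087 -6.69064425] [ 2.32910502e-01  7.13404775e-01  1.52763611e+00 -2.35535152e-04
  9.00573051e-01 -8.35423757e-01]
```

View pics/w16.png

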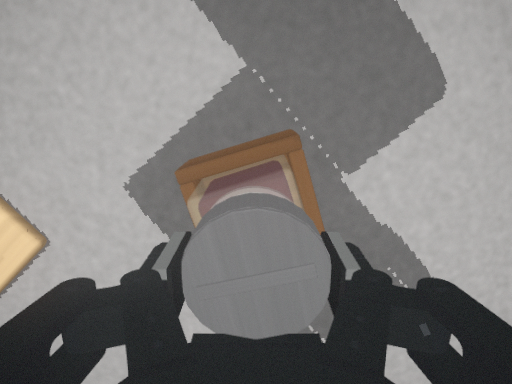

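The lid has turned 80° with the gripper and the jar is still in the block. Lifting slowly at first.

```bash
python3 -m crank '[{"grip":0.6,"offset":[0,0,-1],"angular":[0,0,0]},{"grip":0.6,"offset":[0,0,-2],"angular":[0,0,0]},{"grip":0.6,"offset":[0,0,-3],"angular":[0,0,0]},{"grip":0.6,"offset":[0,0,-4],"angular":[0,0,0]},{"grip":0.6,"offset":[0,0,-5],"angular":[0,0,0]},{"grip":0.6,"offset":[0,0,-6],"angular":[0,0,0]},{"grip":0.6,"offset":[0,0,-6],"angular":[0,0,0]}]'
python3 - <<'E'
from h import *
s=snap("wrist","w17"); t=snap("side"); cv2.imwrite("pics/s17.png",cv2.resize(t["pixels"][100:190,170:290,::-1],None,fx=5,fy=5))
E
```

```text
t: 20.75
tcp_pos: [0.5786, 0.251, 0.094]
tool_rot: [0.249, 0.969, -0.0, -0.0]
force: [-0.6, -0.2, -0.8]
finger_gap: 0.665
```

View pics/w17.png

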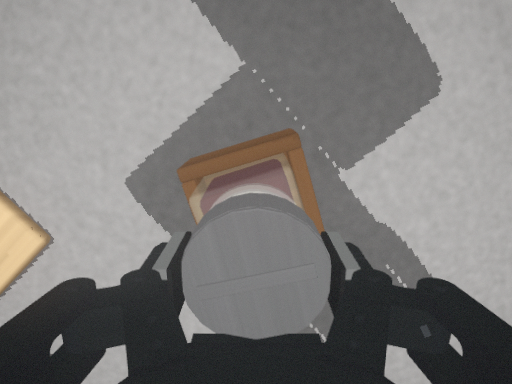

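View pics/s17.png

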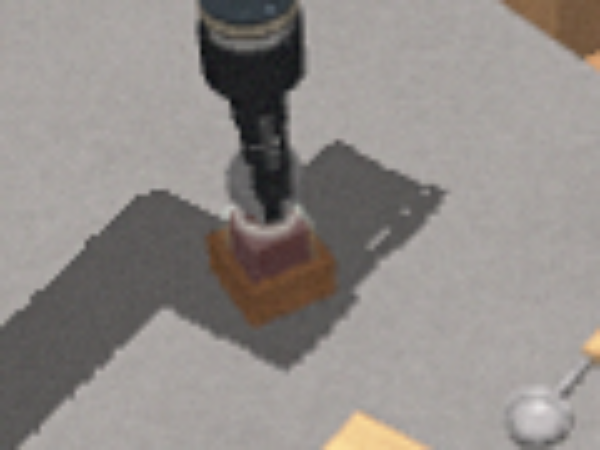

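The force is now only the lid's weight (-0.8 N), the glass shoulder shows beneath the lid, and the jar still sits deep in the block. Continuing the lift.

```bash
python3 -m crank '[{"grip":0.6,"offset":[0,0,-4],"angular":[0,0,0]},{"grip":0.6,"offset":[0,0,-8],"angular":[0,0,0]},{"grip":0.6,"offset":[0,0,-14],"angular":[0,0,0]},{"grip":0.6,"offset":[0,0,-22],"angular":[0,0,0]},{"grip":0.6,"offset":[0,0,-30],"angular":[0,0,0]},{"grip":0.6,"offset":[0,0,-38],"angular":[0,0,0]},{"grip":0.6,"offset":[0,0,-44],"angular":[0,0,0]},{"grip":0.6,"offset":[0,0,-47],"angular":[0,0,0]},{"grip":0.6,"offset":[0,0,-48],"angular":[0,0,0]},{"grip":0.6,"offset":[0,0,-48],"angular":[0,0,0]}]'
python3 -m crank '[{"grip":0.6,"offset":[0,0,0],"angular":[0,0,0]},{"grip":0.6,"offset":[0,0,0],"angular":[0,0,0]},{"grip":0.6,"offset":[0,0,0],"angular":[0,0,0]},{"grip":0.6,"offset":[0,0,0],"angular":[0,0,0]},{"grip":0.6,"offset":[0,0,0],"angular":[0,0,0]}]'
python3 - <<'E'
from h import *
s=snap("wrist","w18"); t=snap("side"); cv2.imwrite("pics/s18.png",cv2.resize(t["pixels"][100:270,170:370,::-1],None,fx=4,fy=4,interpolation=cv2.INTER_CUBIC)[:600,:800])
E
```

```text
t: 21.85
tcp_pos: [0.5786, 0.2512, 0.1423]
tool_rot: [0.249, 0.969, -0.0, -0.0]
force: [0.8, 0.2, -0.8]
finger_gap: 0.66
t: 22.35
tcp_pos: [0.5787, 0.2512, 0.1422]
tool_rot: [0.249, 0.969, -0.0, -0.0]
force: [0.2, -0.4, -1.0]
finger_gap: 0.661
```

View pics/w18.png

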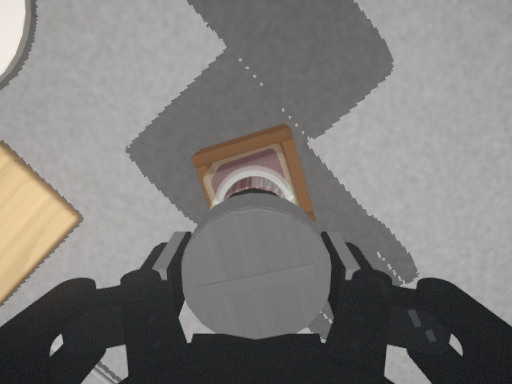

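View pics/s18.png

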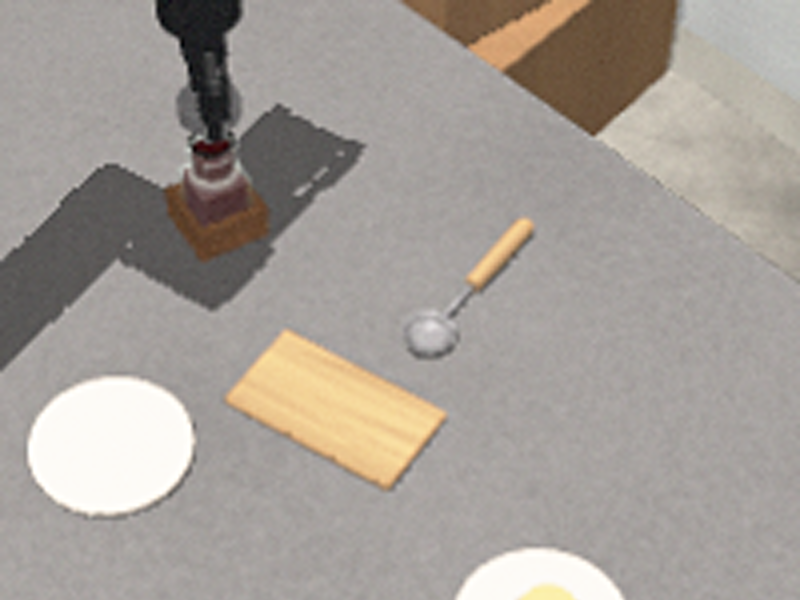

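The lid is held clear, about 46 mm above the rim, and the open mouth shows below it in both views. The jar is upright in its block. One last check of the stack before I hand in.

```bash
python3 - <<'E'
from h import *
t=snap("side"); cv2.imwrite("pics/s19.png",cv2.resize(t["pixels"][215:300,250:365,::-1],None,fx=5,fy=5,interpolation=cv2.INTER_CUBIC))
E
```

```text
(no output)
```

View pics/s19.png

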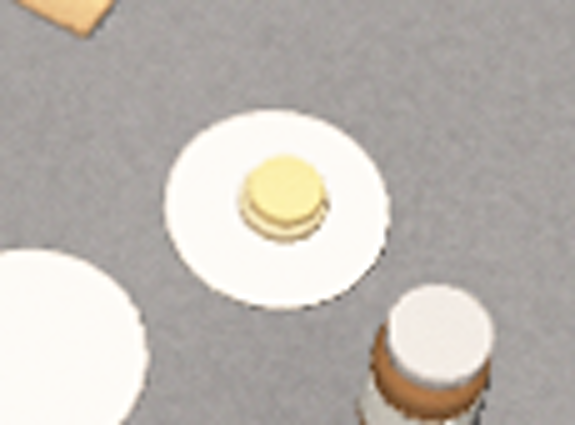

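The crop shows the cheese centred on the rice cake, in the middle of the plate, with the nut jar untouched. Handing in.

```bash
python3 -c "
from station import manip
s=manip.sense();print(s['t'],s['tcp_pos'],s['finger_gap'],s['force']);print(manip.sign_off())"
```

```text
22.5 [0.5787029  0.25122838 0.14230215] 0.6640233380932942 [-0.76555852 -0.49659454  0.29707644]
the job is handed in; nothing more can be done
None
```

I completed the whole job and handed it in at 22.5 s of the 59 s allowed; no verdict was reported.

- **Tasting:** The rice cake lies flat about 2 to 5 mm off the centre of the farthest plate. The cheese lies flat on it, about 2 mm off its centre. Both are let go, and the last side view confirmed the stack.
- **Lid:** I turned it 80° anticlockwise with a 90 N grip, and in the wrist pictures it turned with the fingers without slipping. Then I lifted it straight off. It is held level and still, with its centre about 46 mm above the rim. The wrist force fell to about the lid's own weight during the lift.
- **Jar:** In both the wrist and side views it stayed upright and square in the block.
- **Bystanders:** I did not touch the shaker, nut jar or spoon. The nut jar and spoon looked in place in the last pictures; I took no final picture of the shaker.
- **Disagreements:** The wrist camera read 2 to 6 mm differently from the fixed cameras. I cancelled that for the lid by measuring it at two tool angles. The fitted radius of the cheese also came out slightly off (25.6 to 26.2 mm against 25 mm) because of shadow edges.

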